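# Start the jar mill

## Robot

A 7-joint arm with a two-finger parallel gripper is mounted at the origin on a cart in front of the work surface, level with it; the furniture and walls round the work are solid. World frame = base frame: x ahead of the robot, y to its left, z up, the work surface at z = 0. Lengths are in m, angles in rad, forces in N, time in s.
With the tool pointing down it reaches from about 0.35 to 0.9 m from the base axis. Payload 8.1 kg.
Tool frame: the origin (TCP) lies midway between the tips of the shut fingers; the grasp point (between the pads) lies arm.tcp_to_grasp behind it (arm.tcp_to_grasp is the distance from the TCP to the grasp point, in m); z points along the fingers, y is the line along which they close (so a half turn about z gives the same grasp; the last joint's range is limited). The gripper opens to 92 mm and grips with 3 to 60 N. Pads are 19 mm wide; open, the fingers measure 130 mm over their backs; the gripper's body (75 mm by 190 mm) begins 47 mm behind the grasp point.
Start: joints at [1.184, 0.434, 0.025, 1.573, -0.012, 1.134, -0.075], TCP at [0.175, -0.6, 0.227] pointing down, gripper open.
Joint ranges: [-2.62, 2.62], [-0.44, 2.09], [-1.27, 1.32], [0.08, 2.57], [-1.32, 4.46], [0.12, 2], [-2.74, 2.74]. Speed limits (rad/s): [2.22, 2.22, 3.01, 3.01, 3.14, 3.14, 3.14].

## Interface

Orientations are given as a rotation vector (axis times angle).
In Python, from cell import observe, get_image, arm gives the robot as it stands. The module is installed in compiled form; this text tells all that it offers.
- The arm moves only by the tool drive_tool, never from a script. Its argument "steps" is a list of rows, each a list of 5 numbers: the closure, from 0 (fully open) to 1 (shut), then the shift along the world's x, y, z in mm, then the turn about the world's z in rad. In form: [[hand, x, y, z, roll], ...]. A call has 1 to 20 rows; each row shifts and turns the commanded pose from where the row before left it; what a row does not reach is not made up. A row lasts 1/12 s, in which the tool goes at most 41.7 mm and 7.16 degrees, less where a joint would pass 70% of its speed; a pose out of reach is approached as far as the arm can. A call with a gripper value outside its range is refused whole. The fingers move at their own pace and stop on an object; "grip_force" is the grip in N (left out, the last holds). Time passes only in rows, so rows that do not move let the fingers close. It gives the time, the measured TCP pose, the force, the opening and the grip force at its end, in the units of the state.
- observe(): the state, without advancing time (a new reading comes with each control period).
- get_image(name): name is "scene" or "top"; returns a dict with "image" (384x512x3 uint8, red, green, blue), "vfov" (degrees; the focal length in pixels is half the picture's height over the tangent of half this angle, whatever the lens; pixels are square), "cx", "cy" (the principal point, pixels), "k1" (the pictures are not rectified: a ray, as slopes to the right and down, at radius r is drawn at 1 + k1 r^2 times it, then the intrinsics apply), "xyz" and "attitude" of the camera in the world. Camera axes: x right, y down, z forward; pixel columns grow to the right and rows downward; lengths in m; the calibration is good to about 2 mm. A picture is of the moment at which its call begins. There is no depth.
- arm.sign_off(): hands the job in; it is judged then, once.
The state is a dict: "clock": time; "joints": joint angles; "dq": joint speeds; "joint_efforts": joint torques, N m; "position": TCP position; "ee_rot": TCP orientation; "force": force on the tool from outside, world axes, zero at the start; "ft_torque": the same for the moment, N m; "width": opening from 0.0 (shut) to 1.0 (fully open); "gripper_force": force on a finger pad.
Only numpy, scipy, OpenCV 4.12 (cv2) and the standard library are available. Lean on these libraries where they do the work, as an engineer would, in place of code of your own. Each camera call takes 0.05 s, during which the arm holds its last target. There are 200 camera calls.

## Task

Start the jar mill with your closed fingertips: push its raised wire guard down until it is fully shut, without slamming it; then switch the power on by pressing down the far half of the large rocker; then press the flat start button fully in so that it stays in (the mushroom-headed stop button beside it comes up by itself). Keep to this order, because the mill must not be switched on with the guard up nor started without power. Only push and press: do not raise the guard further, do not touch the porcelain jar on the rollers, and leave the jars, saucer and stamp standing round the mill where they are.

Things in the scene. Friction and masses are not known exactly. Their poses are not given: they have to be found in the camera images.
- mill: bench jar mill, grey, fixed to the bench, 210 mm deep (x) by 325 mm wide (y). Origin on the bench top under its middle; its x points away from the operator to the back, y to the left, z up. Left: the roller bay, y from -30 to 160 mm, under the wire guard, bed 42 mm high. Right: the motor housing, y from -165 to -40 mm, top at 100 mm, with the two control modules on it, one nearer and one farther; which is which differs from start to start
- guard (a joint): angle of the wire guard, rad: 0 = fully shut (resting on its stops), grows as its front is raised; starts between 0.45 and 0.75. Its hinges are stiff: it stays where it is left and takes 2 to 4 N on the pressing plate to push down. A black bar handle on its front is for lifting and is not needed. Its shut top is 160 mm above the bench
- guard_hinge (a point): middle of the guard's hinge line, 50 mm above the bench at the back of the roller bay; the line runs along the mill's y; point (98, 65, 50) mm of the mill
- guard_plate (a point): middle of the upper face of the guard's pressing plate (grey sheet strip, 42 mm deep, 190 mm long along the mill's y, on the guard's top near its front). Moves with the guard; shut, it lies 154 mm in front of the hinge line and 110 mm above it (160 mm above the bench) and is level
- rocker (a joint): angle of the power rocker, rad: 0 = off (near half level, far half raised), 0.26 = on (far half level, near half raised). It snaps over the middle: 6 to 10 N on the far half tips it, and it then stays
- rocker_far (a point): pressing point on the upper face of the rocker's far half (the half with a short pale line), 20 mm beyond the pivot; goes down about 5 mm when pressed. The rocker is 62 mm long (mill's x, pivot in the middle) and 37 mm wide, in a low black frame; with the power off the point is about 120 mm above the bench, with power on 115 mm
- start_button (a joint): travel of the start button, m: 0 = out, 0.008 = fully in. It needs about 6.5 N to start, snaps in past half way and stays in; linked to the stop button, which rises as much as this one sinks
- start_top (a point): middle of the flat upper face of the start button, a plain round cap 30 mm across, left (mill's y) of the stop button; 121 mm above the bench when out, 113 mm when in; the steel ring round it is 108.5 mm above the bench
- stop_top (a point): top of the mushroom-headed stop button, 42 mm across, 58 mm right of the start button's middle; 132 mm above the bench at the start, 8 mm higher once the mill is started. Pressing it would undo the start
- jar: loose porcelain mill jar, 76 mm across, 130 mm long, lying along the mill's y on the two rubber rollers under the guard; origin in its middle, about 98 mm above the bench; its y is its length. Not to be touched
- jar_seat (a point): where the jar's middle belongs: over the rollers, in the middle of the roller bay, 98 mm above the bench
- iron_jar: loose screw-lid jar, 58 mm across, 74 mm high, right of the mill; origin under its middle. Leave alone
- clear_jar: loose screw-lid jar, 56 mm across, 58 mm high, left of the mill towards the back; origin under its middle. Leave alone
- saucer: loose biscuit-fired saucer, 92 mm across, 33 mm high, left of the mill towards the front; origin under its middle. Leave alone
- stamp: loose turned wooden stamp, 29 mm across, 58 mm high, standing in front of the motor housing; origin under its middle. Leave alone

How it is judged:
On the way, in this order (a step that is already met when the one before it is completed fails the run):
1. the guard is pushed fully shut (value of joint guard below 0.035 rad), for 0.2 s.
2. the power rocker is switched on (value of joint rocker above 0.22 rad), for 0.2 s.
3. the start button is pressed in (value of joint start_button above 0.0065 m), for 0.2 s.
At the end, for the whole second after the job is handed in: guard shut (below 0.035 rad, 7 mm at its front edge), rocker on (above 0.22 rad), start button latched in (more than 6.5 mm), jar at rest on its rollers within 20 mm of the middle of the bay, the four bystanders upright and within 20 mm of where they stood (value of joint guard below 0.035 rad and value of joint rocker above 0.22 rad and value of joint start_button above 0.0065 m and distance between jar and jar_seat below 0.02 m and linear speed of jar below 0.02 m/s and angle between each of iron_jar, clear_jar, saucer, stamp's own z axis and vertical below 0.2 rad and distance of each of iron_jar, clear_jar, saucer, stamp from where it was at the start of the episode below 0.02 m); the robot touches nothing.
It fails at once if the rocker is switched on while the guard is up, or the start button is pressed while the power is off ((value of joint rocker above 0.13 rad and value of joint guard above 0.06 rad) or (value of joint start_button above 0.004 m and value of joint rocker below 0.13 rad)).
It fails at once if the guard is raised further instead of being pushed down (value of joint guard above 0.85 rad).
It fails at once if the guard is slammed (faster than 3 rad/s) (velocity of joint guard below -3 rad/s).
It fails at once if the porcelain jar is touched by the fingers, or moved or lifted by 20 mm (contact force between the fingers and jar above 0.5 N or distance of jar from where it was at the start of the episode above 0.02 m).
It fails at once if a jar, the saucer or the stamp beside the mill is lifted or moved by 20 mm (distance of any of iron_jar, clear_jar, saucer, stamp from where it was at the start of the episode above 0.02 m).
It also fails if it takes over 42 s, if anything falls off the work surface, if the arm or the gripper's body presses on something with over 40 N, if the wrist force passes 120 N, or if a joint passes its speed limit or range.

## Working session

There is one attempt and no reset: what is moved stays moved. The work goes in short steps, Python scripts to look and compute and a tool call to move; the robot and the scene stay as the last step left them, time stands still between calls to the robot, and variables do not carry over. Pictures are saved under pics/ and viewed, at most 10 in all, crops included, and the job is handed in when it is done.

Besides the shell and the picture viewer there is one more tool, called after "Request:" by a JSON object that holds its "api" and its "payload". drive_tool: Moves the arm, as the interface text tells. Its arguments: {"type":"object","properties":{"steps":{"type":"array"},"grip_force":{"type":"number"}},"required":["steps"]}

```bash
mkdir -p pics; cat > h.py <<'E'
import numpy as np,cv2,pickle
from scipy.spatial.transform import Rotation as R
from cell import observe,get_image,arm
def snap(n,tag):
    d=get_image(n); cv2.imwrite(f'pics/{tag}.png',d['image'][:,:,::-1]); pickle.dump(d,open(f'{tag}.pkl','wb')); return d
def cam(d):
    a=np.array(d['attitude'],float); M=R.from_rotvec(a).as_matrix() if a.shape==(3,) else (a if a.shape==(3,3) else R.from_quat(a).as_matrix())
    return np.array(d['xyz']),M,d['image'].shape[0]/2/np.tan(np.radians(d['vfov'])/2)
def ray(d,u,v):
    c,M,f=cam(d); K=np.array([[f,0,d['cx']],[0,f,d['cy']],[0,0,1]])
    p=cv2.undistortPoints(np.array([[[u,v]]],float),K,np.array([0,0,0,0,0.]))[0,0]
    q=p.copy()
    for _ in range(20): q=p/(1+d['k1']*(q@q))
    return c,M@np.array([q[0],q[1],1])
def onz(d,u,v,z):
    c,r=ray(d,u,v); return c+r*(z-c[2])/r[2]
def proj(d,P):
    c,M,f=cam(d); x=M.T@(np.array(P)-c); q=x[:2]/x[2]; q=q*(1+d['k1']*(q@q)); return f*q+[d['cx'],d['cy']]
E
python3 - <<'E'
from h import *
for n in('scene','top'):
    d=snap(n,n+'0'); print({k:v for k,v in d.items() if k!='image'})
    cv2.imwrite(f'pics/{n}0b.png',cv2.resize(d['image'][:,:,::-1],(800,600),interpolation=cv2.INTER_CUBIC))
s=observe();print(s['position'],s['ee_rot'],s['force'],s['width'],s['clock'],arm.tcp_to_grasp)
E
```

```text
{'vfov': 46.23174983384619, 'cx': 255.31732734382783, 'cy': 193.9508421586594, 'k1': 0.025232552911765026, 'xyz': array([-0.19289456,  0.33964158,  0.85124092]), 'attitude': array([-1.41031788,  2.13146594, -0.91972704])}
{'vfov': 50.56227659818667, 'cx': 259.3305701643524, 'cy': 195.65800852356514, 'k1': -0.019134867862730328, 'xyz': array([0.35824335, 0.02738784, 1.10055008]), 'attitude': array([-2.16993082,  2.11452835, -0.17221649])}
[ 0.17481199 -0.59958082  0.22600802] [-3.10865923e+00 -4.43939722e-01  5.21945853e-04] [-1.0979394  -0.38937772 -0.22451217] 1.000851106852185 0.1 0.0188
```

View pics/top0b.png

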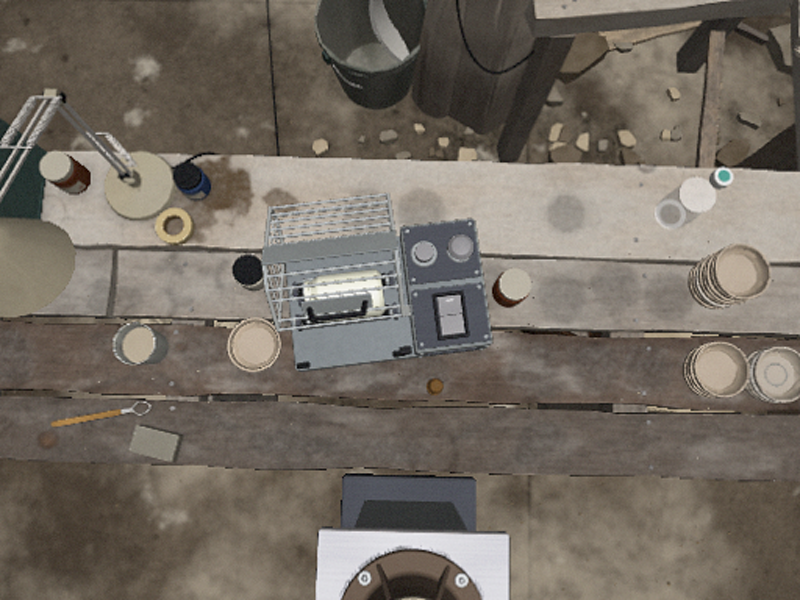

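View pics/scene0b.png

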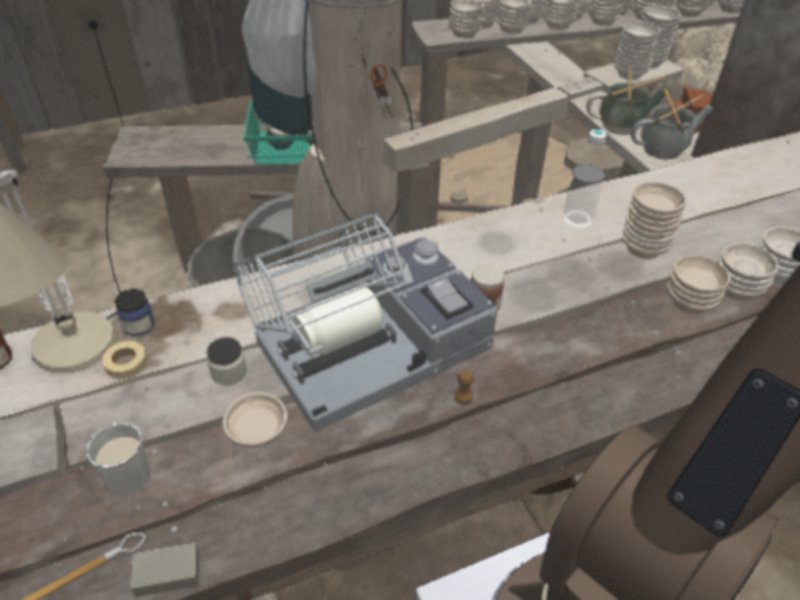

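The top view (800x600) shows the mill with its rocker in the near module (451,314). The start button is at (424,252), the stop button at (460,247), and the raised pressing plate is a strip near (330,252). Next I'll zoom in for exact pixels.

```bash
python3 - <<'E'
from h import *
im=cv2.imread('pics/top0.png')
c=im[115:245,160:325]; cv2.imwrite('pics/c1.png',cv2.resize(c,None,fx=4.6,fy=4.6,interpolation=cv2.INTER_CUBIC))
d=pickle.load(open('top0.pkl','rb'))
s=.64
for n,u,v,z in[('start',424,252,.121),('stop',460,247,.132),('rock',451,314,.115),('hTL',401,228,.1),('hTR',477,219,.1),('hBR',492,346,.1),('hBL',414,356,.1)]: print(n,onz(d,u*s,v*s,z).round(4))
E
```

```text
start [ 0.599  -0.0027  0.121 ]
stop [ 0.6059 -0.0587  0.132 ]
rock [ 0.5019 -0.0473  0.115 ]
hTL [0.6432 0.0349 0.1   ]
hTR [ 0.6618 -0.0887  0.1   ]
hBR [ 0.4547 -0.114   0.1   ]
hBL [0.4357 0.0089 0.1   ]
```

View pics/c1.png

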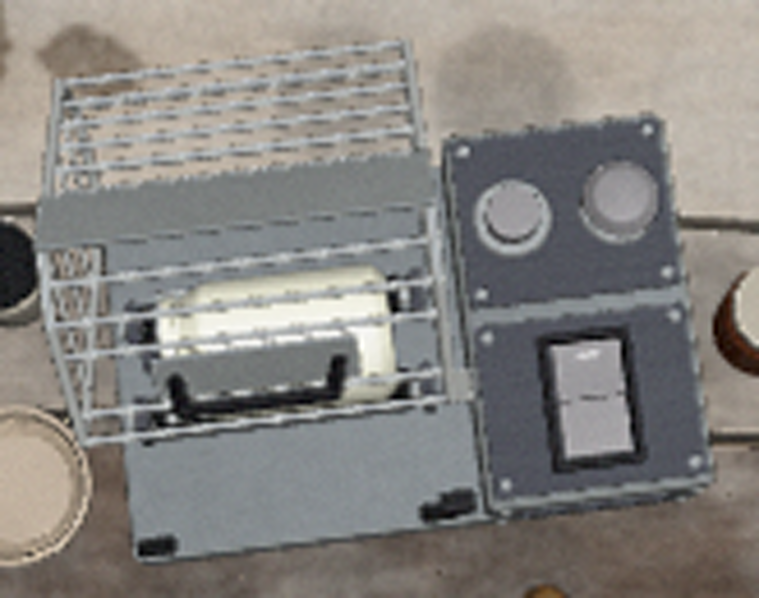

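The crop (offset 160,115, scale 4.6) shows the start cap at (512,213), stop at (621,198), rocker frame centre at (592,398) with the pale line on its far half, and the plate centre at (240,200). The housing comes out at 125x208 mm, which matches the spec.

```bash
python3 - <<'E'
from h import *
d=pickle.load(open('top0.pkl','rb'))
P=lambda x,y,z:onz(d,160+x/4.6-.4,115+y/4.6-.4,z)
S=[[P(*p,.104)for p in r]for r in([(462,151),(648,128)],[(481,294),(668,271)],[(487,338),(675,314)],[(505,484),(696,461)])]
yy=[np.arctan2(-(r[0]-r[1])[0],(r[0]-r[1])[1])for r in S]
xx=[np.arctan2((S[0][k]-S[3][k])[1],(S[0][k]-S[3][k])[0])for k in(0,1)]
print('yaw',yy,xx); 
st,sp=P(512,213,.121),P(621,198,.132); print('start',st,'stop',sp,np.linalg.norm((st-sp)[:2]),np.arctan2(-(st-sp)[0],(st-sp)[1]))
rk=P(592,400,.112);print('pivot',rk)
yaw=np.mean(yy+xx);Rz=R.from_euler('z',yaw).as_matrix()
hc=np.mean([P(*p,.1)for p in((443,143),(662,115),(716,486),(490,515))],0)
o=hc-Rz@[0,-.1025,0];o[2]=0;print('yaw',yaw,'origin',o)
for n,p in(('start',st),('stop',sp),('pivot',rk)):print(n,'mill',(Rz.T@(p-o)).round(4))
print('rocker_far',rk+Rz@[.02,0,0])
H=o+Rz@[.098,.065,.05];print('hinge',H)
def guard(d,u,v):
    c,r=ray(d,u,v);c2=Rz.T@(c-H);r2=Rz.T@r;t=-c2[1]/r2[1]
    return c2+r2*t
# fit theta by reprojecting plate centre
def pl(th,dx=0,dy=0):
    x,z=-.154+dx,.110;return H+Rz@[x*np.cos(th)+z*np.sin(th),dy,-x*np.sin(th)+z*np.cos(th)]
for th in np.arange(.4,.8,.05):
    q=(proj(d,pl(th))+.4-[160,115])*4.6;f=(proj(d,pl(th,-.021,.095))+.4-[160,115])*4.6;b=(proj(d,pl(th,.021,-.095))+.4-[160,115])*4.6;print(round(th,2),q.round(),f.round(),b.round(),pl(th).round(4))
E
```

```text
yaw [np.float64(0.1543316167989914), np.float64(0.1513946867345458), np.float64(0.15536313821200523), np.float64(0.14591900005704997)] [np.float64(0.14963694875224612), np.float64(0.14848571542515998)]
start [ 0.59992184 -0.00158094  0.121     ] stop [ 0.60698247 -0.05913205  0.132     ] 0.05798260854401725 0.12207436334515186
pivot [ 0.50081253 -0.04672129  0.112     ]
yaw 0.15085518432999975 origin [0.53545352 0.06226385 0.        ]
start mill [ 0.0541 -0.0728  0.121 ]
stop mill [ 0.0525 -0.1308  0.132 ]
pivot mill [-0.0506 -0.1025  0.112 ]
rocker_far [ 0.52058539 -0.04371561  0.112     ]
hinge [0.62257209 0.14125344 0.05      ]
0.4 [251. 313.] [ 55. 374.] [441. 254.] [0.5247 0.1264 0.2113]
0.45 [248. 294.] [ 51. 354.] [439. 237.] [0.5328 0.1276 0.216 ]
0.5 [245. 276.] [ 47. 334.] [437. 220.] [0.5411 0.1289 0.2204]
0.55 [242. 256.] [ 43. 313.] [435. 202.] [0.5496 0.1302 0.2243]
0.6 [239. 237.] [ 39. 292.] [433. 184.] [0.5583 0.1315 0.2277]
0.65 [237. 217.] [ 36. 270.] [430. 167.] [0.5672 0.1328 0.2308]
0.7 [234. 198.] [ 32. 248.] [428. 149.] [0.5762 0.1342 0.2333]
0.75 [232. 178.] [ 29. 226.] [426. 131.] [0.5853 0.1356 0.2355]
```

The guard angle comes out at about 0.69 rad, with the plate near (0.575, 0.134, 0.233). The start–stop spacing (58.0 mm) and the module layout both check out. I'll shut the fingers and travel.

Request:
{"api": "drive_tool", "payload": {"steps": [[1,0,0,30,0],[1,10,25,30,0],[1,19,34,20,-0.008],[1,19,34,10,-0.008],[1,19,34,5,-0.008],[1,19,34,0,-0.008],[1,19,34,0,-0.008],[1,19,34,0,-0.008],[1,19,34,0,-0.008],[1,19,34,0,-0.008],[1,19,34,0,-0.008],[1,19,34,0,-0.008],[1,19,34,0,-0.008],[1,19,34,0,-0.008],[1,19,34,0,-0.008],[1,19,34,0,-0.008],[1,19,34,0,-0.008],[1,19,34,0,-0.006],[1,19,34,0,0],[1,19,34,0,0]], "grip_force": 20}}

```text
clock: 1.77
position: [0.5264, 0.037, 0.3206]
ee_rot: [3.132, 0.247, -0.001]
force: [1.1, -1.1, -0.3]
width: 0.004
gripper_force: 0.0
```

Request:
{"api": "drive_tool", "payload": {"steps": [[1,15,32,0,0],[1,17,33,0,0],[1,17,32,0,0],[1,0,0,-20,0],[1,0,0,-20,0],[1,0,0,-15,0],[1,0,0,-8,0],[1,0,0,0,0]]}}

```text
clock: 2.43
position: [0.574, 0.1317, 0.2556]
ee_rot: [3.131, 0.247, -0.006]
force: [0.1, -0.3, -0.2]
width: 0.002
gripper_force: 0.0
```

```bash
python3 - <<'E'
from h import *
d=snap('scene','scene1');s=observe();print(s['position'],s['force'])
c=d['image'][110:280,130:340,::-1];cv2.imwrite('pics/c2.png',cv2.resize(c,None,fx=3.5,fy=3.5,interpolation=cv2.INTER_CUBIC))
E
```

```text
[0.57463481 0.13201583 0.25718201] [ 0.24541136 -0.27497919 -0.01539891]
```

View pics/c2.png

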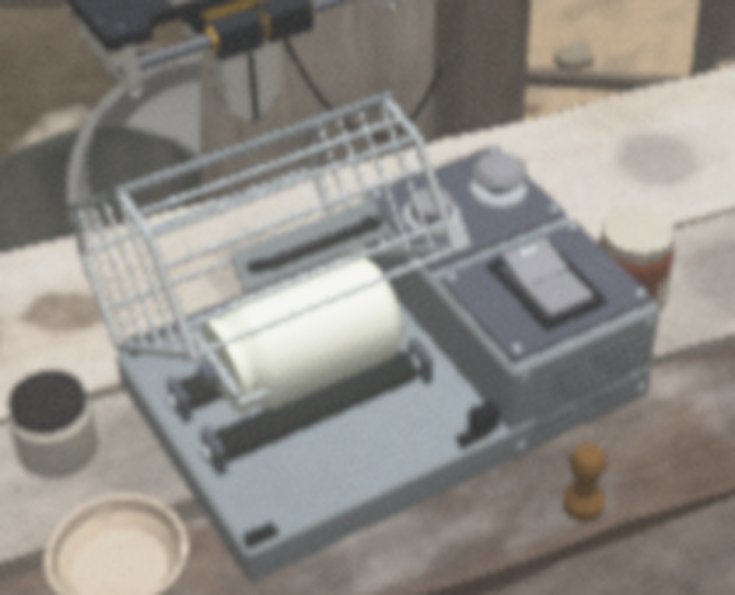

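The close-up shows the guard still up, with its plate seen edge-on from (120,190) to (390,95) and the gripper above it. I'll check that the TCP and plate projections agree with this.

```bash
python3 - <<'E'
from h import *
d=pickle.load(open('scene1.pkl','rb'));Rz=R.from_euler('z',.1509).as_matrix();H=np.array([.6226,.1413,.05])
def pl(th,dx=0,dy=0):
    x,z=-.154+dx,.110;return H+Rz@[x*np.cos(th)+z*np.sin(th),dy,-x*np.sin(th)+z*np.cos(th)]
C=lambda p:((proj(d,p)-[130,110])*3.5).round()
print('tcp',C(observe()['position']),'hinge ends',C(H+Rz@[0,.095,0]),C(H-Rz@[0,.095,0]),'jar',C(H+Rz@[-.098,0,.048]))
for th in(.6,.65,.7,.75):print(th,[C(pl(th,a,b)) for a,b in((-.021,.095),(-.021,-.095),(.021,.095),(.021,-.095))])
t=snap('top','top1');cv2.imwrite('pics/c3.png',cv2.resize(t['image'][90:260,140:340,::-1],None,fx=3.5,fy=3.5,interpolation=cv2.INTER_CUBIC))
E
```

```text
tcp [245. 106.] hinge ends [112. 349.] [346. 255.] jar [293. 336.]
0.6 [array([126., 210.]), array([401., 110.]), array([108., 208.]), array([374., 111.])]
0.65 [array([118., 196.]), array([394.,  97.]), array([102., 198.]), array([368., 102.])]
0.7 [array([111., 183.]), array([386.,  85.]), array([ 96., 188.]), array([362.,  94.])]
0.75 [array([104., 170.]), array([378.,  74.]), array([ 90., 179.]), array([355.,  85.])]
```

View pics/c3.png

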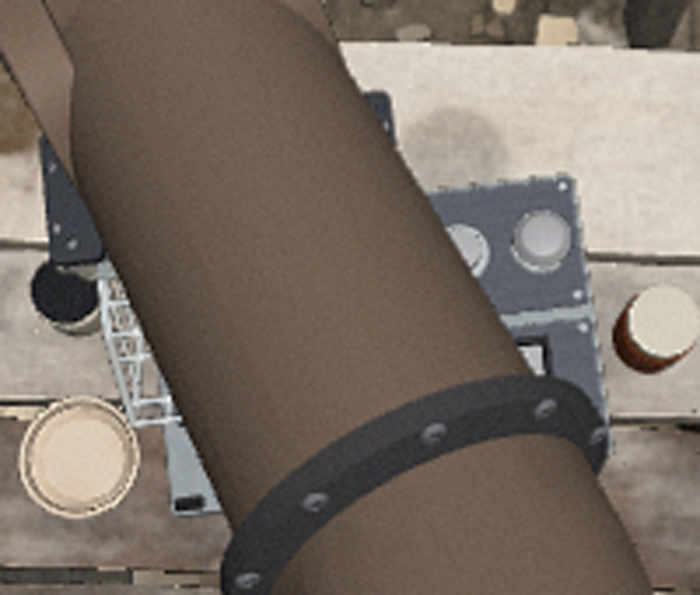

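The top view is blocked by the arm. Both views agree on a guard angle of about 0.67. Now I'll work out the arc increments.

```bash
python3 - <<'E'
from h import *
Rz=R.from_euler('z',.1509).as_matrix();H=np.array([.6226,.1413,.05])
def pl(th,dx=-.005):
    x,z=-.154+dx,.110;return (H+Rz@[x*np.cos(th)+z*np.sin(th)+.0095,0,-x*np.sin(th)+z*np.cos(th)])*1000
T=np.linspace(.68,0,18);P=np.array([pl(t)for t in T]);print(P[0].round(),P[-1].round());print(np.diff(P,axis=0).round().astype(int).tolist())
s=observe();print(s['position'])
E
```

```text
[578. 135. 236.] [475. 119. 160.]
[[-7, -1, -2], [-7, -1, -3], [-7, -1, -3], [-7, -1, -3], [-7, -1, -3], [-7, -1, -4], [-7, -1, -4], [-6, -1, -4], [-6, -1, -5], [-6, -1, -5], [-6, -1, -5], [-6, -1, -5], [-5, -1, -5], [-5, -1, -6], [-5, -1, -6], [-5, -1, -6], [-4, -1, -6]]
[0.57517985 0.1322383  0.25819804]
```

Request:
{"api": "drive_tool", "payload": {"steps": [[1,2,0,-6,0],[1,0,0,-5,0],[1,0,0,-5,0],[1,0,0,-4,0],[1,0,0,-3,0],[1,-7,-1,-3,0],[1,-7,-1,-3,0],[1,-7,-1,-3,0],[1,-7,-1,-3,0]]}}

```text
clock: 3.28
position: [0.5497, 0.1284, 0.2239]
ee_rot: [-3.132, -0.247, -0.004]
force: [1.0, -0.8, 6.5]
width: 0.006
gripper_force: 3.1
```

Request:
{"api": "drive_tool", "payload": {"steps": [[1,-7,-1,-3,0],[1,-7,-1,-4,0],[1,-7,-1,-4,0],[1,-6,-1,-4,0],[1,-6,-1,-5,0],[1,-6,-1,-5,0],[1,-6,-1,-5,0]]}}

```text
clock: 3.87
position: [0.5032, 0.1213, 0.1922]
ee_rot: [-3.132, -0.248, 0.001]
force: [0.6, 0.1, 2.8]
width: 0.005
gripper_force: 1.4
```

```bash
python3 - <<'E'
from h import *
d=snap('scene','scene2');s=observe();print(s['position'],s['force'])
c=d['image'][110:280,130:340,::-1];cv2.imwrite('pics/c4.png',cv2.resize(c,None,fx=3.5,fy=3.5,interpolation=cv2.INTER_CUBIC))
E
```

```text
[0.50172674 0.12103368 0.19113053] [-1.55303127  0.63641957 -0.67094342]
```

View pics/c4.png

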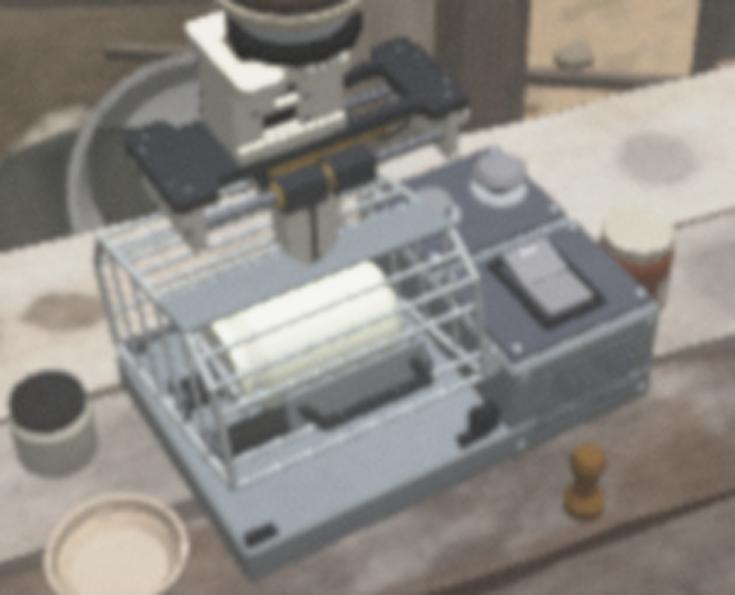

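The fingers are pushing on the plate at about (310,255), and the guard is following down with the jar untouched. I'll finish the closing.

Request:
{"api": "drive_tool", "payload": {"steps": [[1,-5,-1,-5,0],[1,-5,-1,-5,0],[1,-5,-1,-6,0],[1,-5,-1,-6,0],[1,-5,0,-6,0],[1,-4,0,-5,0],[1,0,0,-3,0],[1,0,0,-3,0],[1,0,0,0,0]]}}

```text
clock: 4.67
position: [0.476, 0.117, 0.1595]
ee_rot: [3.129, 0.246, 0.007]
force: [-23.9, -11.7, 81.4]
width: 0.002
gripper_force: 40.6
```

Request:
{"api": "drive_tool", "payload": {"steps": [[1,0,0,3,0],[1,0,0,1,0],[1,0,0,0,0]]}}

```text
clock: 4.92
position: [0.4758, 0.117, 0.16]
ee_rot: [3.131, 0.246, 0.005]
force: [-8.7, -4.4, 34.6]
width: 0.004
gripper_force: 17.0
```

Request:
{"api": "drive_tool", "payload": {"steps": [[1,0,0,5,0],[1,0,0,15,0],[1,0,0,22,0],[1,8,-30,0,0],[1,9,-33,0,0],[1,9,-33,0,0],[1,9,-33,0,0],[1,10,-34,0,0],[1,0,0,-20,0],[1,0,0,-20,0],[1,0,0,-20,0],[1,0,0,0,0],[1,0,0,0,0]]}}

```text
clock: 6.0
position: [0.519, -0.0458, 0.1388]
ee_rot: [-3.132, -0.248, 0.004]
force: [-0.0, 0.3, 0.4]
width: 0.006
gripper_force: 0.0
```

```bash
python3 - <<'E'
from h import *
d=snap('scene','scene3');s=observe();print(s['position'],s['force'])
c=d['image'][110:280,130:340,::-1];cv2.imwrite('pics/c5.png',cv2.resize(c,None,fx=3.5,fy=3.5,interpolation=cv2.INTER_CUBIC))
E
```

```text
[ 0.51997394 -0.0455621   0.1399061 ] [-1.30228951  0.33717953 -0.07943165]
```

View pics/c5.png

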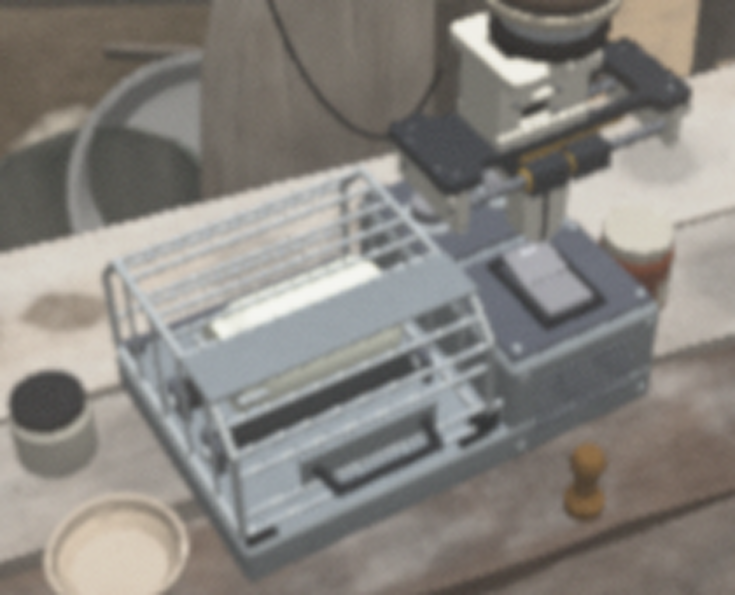

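The guard is shut, and the fingertips hover behind and above the rocker's far half at (540,240). I'll cross-check the rocker's position using the scene view.

```bash
python3 - <<'E'
from h import *
d=pickle.load(open('scene3.pkl','rb'));C=lambda p:((proj(d,p)-[130,110])*3.5).round()
Rz=R.from_euler('z',.1509).as_matrix();p=np.array([.5008,-.0467,.112])
for a,z in((.031,.123),(.020,.120),(0,.115),(-.031,.115)):print(a,C(p+Rz@[a,0,z-.112]))
print(C(observe()['position']))
c=d['image'][165:212,255:310,::-1];cv2.imwrite('pics/c6.png',cv2.resize(c,None,fx=12,fy=12,interpolation=cv2.INTER_CUBIC))
E
```

```text
0.031 [518. 239.]
0.02 [526. 251.]
0 [542. 273.]
-0.031 [569. 300.]
[531. 229.]
```

View pics/c6.png

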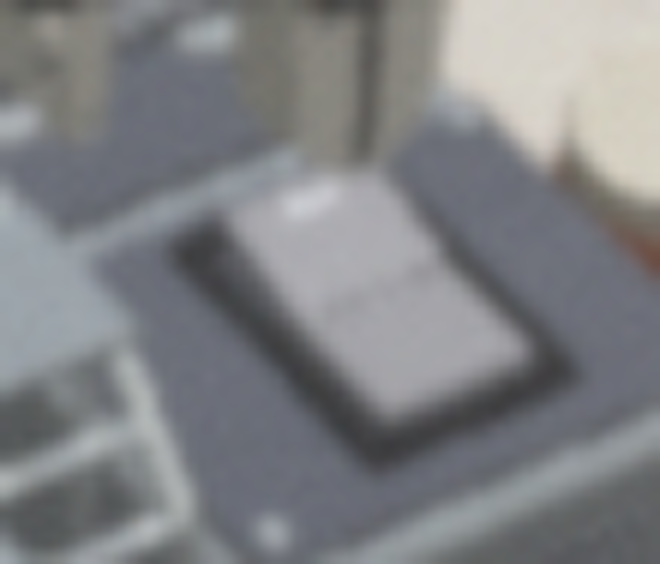

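The seen and predicted positions agree to about 2–3 mm, so I'll shift slightly (−2, −2 mm) and press.

Request:
{"api": "drive_tool", "payload": {"steps": [[1,-2,-2,-6,0],[1,0,0,-6,0],[1,0,0,-4,0],[1,0,0,-3,0],[1,0,0,-3,0],[1,0,0,-2,0],[1,0,0,-1,0],[1,0,0,0,0]]}}

```text
clock: 6.72
position: [0.5182, -0.0476, 0.1155]
ee_rot: [3.131, 0.248, 0.001]
force: [-2.3, 0.1, 9.4]
width: 0.003
gripper_force: 4.7
```

Request:
{"api": "drive_tool", "payload": {"steps": [[1,0,0,-1,0],[1,0,0,-1,0],[1,0,0,0,0],[1,0,0,0,0]]}}

```text
clock: 7.05
position: [0.5183, -0.0476, 0.1152]
ee_rot: [3.131, 0.247, 0.002]
force: [-9.1, -0.1, 31.8]
width: 0.005
gripper_force: 15.9
```

Request:
{"api": "drive_tool", "payload": {"steps": [[1,0,0,4,0],[1,0,0,15,0],[1,0,0,25,0],[1,20,11,0,0],[1,20,11,0,0],[1,20,11,0,0],[1,21,12,0,0],[1,0,0,0,0],[1,0,0,-10,0],[1,0,0,-8,0],[1,0,0,0,0],[1,0,0,0,0]]}}

```text
clock: 8.05
position: [0.5976, -0.0036, 0.1377]
ee_rot: [3.131, 0.246, -0.004]
force: [-0.1, -0.3, 0.3]
width: 0.007
gripper_force: 0.0
```

```bash
python3 - <<'E'
from h import *
d=snap('scene','scene4');s=observe();print(s['position'],s['force'])
C=lambda p:((proj(d,p)-[220,130])*6.6).round()
print(C(s['position']),C([.5999,-.0016,.121]),C([.607,-.0591,.132]))
c=d['image'][130:215,220:320,::-1];cv2.imwrite('pics/c7.png',cv2.resize(c,None,fx=6.6,fy=6.6,interpolation=cv2.INTER_CUBIC))
E
```

```text
[ 0.59814734 -0.00342744  0.13832892] [-0.14639167 -0.48814654  0.14264004]
[215. 204.] [209. 238.] [339. 168.]
```

View pics/c7.png

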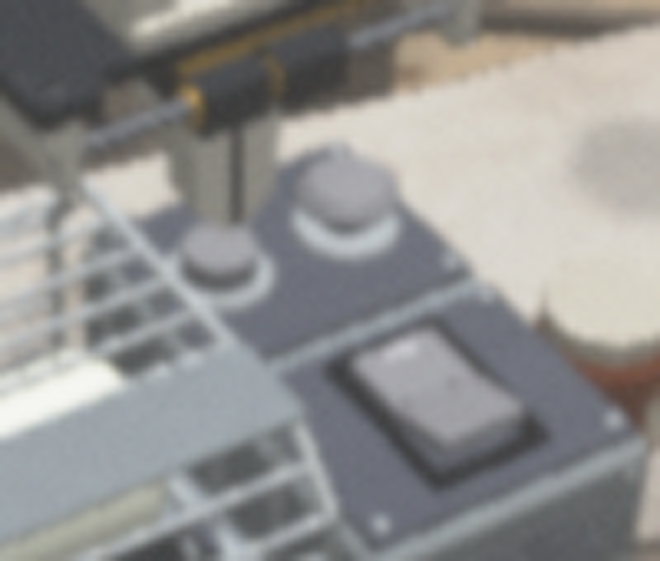

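The rocker is on (near half raised). The fingertips are just above the start cap at (219,250) and clear of the stop button at (347,190). Pressing now.

Request:
{"api": "drive_tool", "payload": {"steps": [[1,0,0,-8,0],[1,0,0,-6,0],[1,0,0,-4,0],[1,0,0,-3,0],[1,0,0,-3,0],[1,0,0,-2,0],[1,0,0,-1,0],[1,0,0,0,0],[1,0,0,0,0]]}}

```text
clock: 8.85
position: [0.599, -0.0027, 0.1133]
ee_rot: [3.131, 0.247, 0.001]
force: [-7.7, -0.7, 17.7]
width: 0.001
gripper_force: 8.8
```

Bottomed out at 113 mm, which is fully in. I'll hold, lift off and check.

Request:
{"api": "drive_tool", "payload": {"steps": [[1,0,0,-1,0],[1,0,0,0,0],[1,0,0,0,0],[1,0,0,4,0],[1,0,0,15,0],[1,0,0,30,0],[1,0,0,35,0],[1,0,0,35,0],[1,0,0,0,0],[1,0,0,0,0]]}}

```text
clock: 9.68
position: [0.6004, -0.0024, 0.2319]
ee_rot: [3.132, 0.247, 0.007]
force: [-0.4, 0.4, -0.1]
width: 0.004
gripper_force: 0.0
```

```bash
python3 - <<'E'
from h import *
d=snap('scene','scene5');s=observe();print(s['position'],s['force'])
c=d['image'][110:280,130:340,::-1];cv2.imwrite('pics/c8.png',cv2.resize(c,None,fx=3.5,fy=3.5,interpolation=cv2.INTER_CUBIC))
E
```

```text
[ 0.59931348 -0.00267254  0.23006793] [0.40503511 0.99377701 0.05883942]
```

View pics/c8.png

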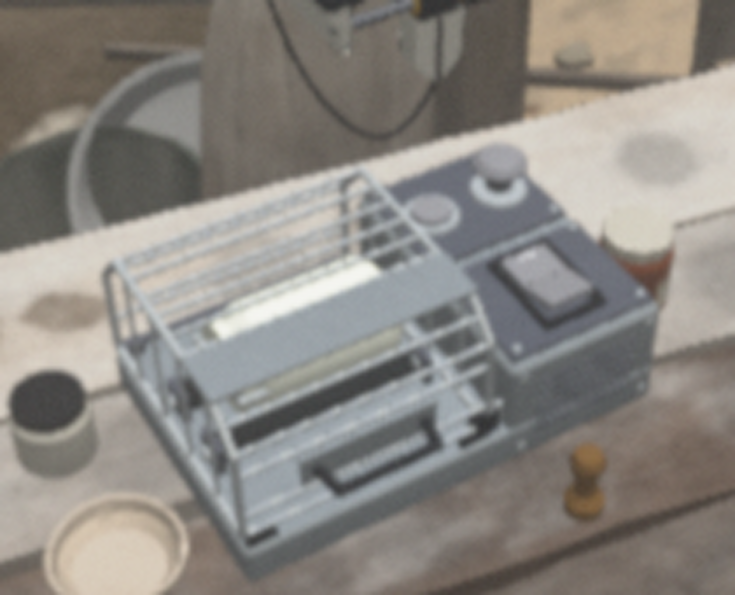

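The start cap is in (435,212), the stop button is up (500,170), the rocker is on (548,280) and the guard is shut. The bystanders are where they were.

```bash
python3 -c "
from cell import arm
print(arm.sign_off())"
```

```text
the job is handed in; nothing more can be done
None
```

The mill is started and the job is handed in: guard pushed shut, then rocker switched on, then start button latched in with the stop button risen, and the last picture shows the jar and bystanders undisturbed; the sign-off returned no verdict.

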